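# Dock the pepper mill and set its grind collar to 3

## Robot

A 7-joint arm with a two-finger parallel gripper is mounted at the origin on the work surface. World frame = base frame: x ahead of the robot, y to its left, z up, the work surface at z = 0. Lengths are in m, angles in degrees, forces in N, time in s.
With the tool pointing down it reaches from about 0.4 to 0.875 m from the base axis. Payload 6.5 kg.
Tool frame: the origin (TCP) lies midway between the tips of the shut fingers; the grasp point (between the pads) lies 19 mm behind it; z points along the fingers, y is the line along which they close (so a half turn about z gives the same grasp; the last joint's range is limited). The gripper opens to 85 mm and grips with 20 to 120 N. Pads are 22 mm wide; open, the fingers measure 114 mm over their backs; the gripper's body (76 mm by 85 mm) begins 54 mm behind the grasp point. The pads swing forward as they close: fully open they stand 13 mm farther back than shut.
Start: joints at [-81.142, 30.733, -0.252, 88.115, 0.149, 61.152, -4.079], TCP at [0.142, 0.634, 0.231] pointing down, gripper open.
Joint ranges: [-154.64, 154.64], [-21.42, 123.67], [-72.66, 72.17], [13.99, 137.28], [-74.86, 254.86], [10.95, 109.41], [-158.01, 158.01]. Speed limits (degrees/s): [136.94, 136.94, 180, 180, 180, 180, 180].

## Interface

Orientations are given as a 3x3 rotation matrix whose columns are the frame's x, y, z axes.
In Python, from bench import ctrl gives the robot as it stands.
- The arm moves only by the shell command python3 -m pendant 'ROWS' [OPENING] [FORCE]. ROWS is JSON, a list of rows, each a list of 6 numbers: the shift along the tool's x, y, z scaled (see below), then the turn, a rotation vector about the tool's x, y, z scaled (see below). A call has 1 to 8 rows; each row shifts and turns the commanded pose from where the row before left it, along the tool's axes as they then stand; what a row does not reach is not made up. The controller multiplies each number of a shift by 250 mm and each number of a turn by 360 degrees. A row lasts 1/8 s, in which the tool goes at most 62.5 mm and 10.7 degrees, less where a joint would pass 70% of its speed; a pose out of reach is approached as far as the arm can. A call with a number of a shift or a turn outside -1 to 1 is refused whole. A call with a gripper value outside its range is refused whole. OPENING is the opening, from -1 (shut) to 1 (fully open), set as the call begins (- or left out, the last holds). The fingers move at their own pace and stop on an object; FORCE is the grip in N (left out, the last holds). Time passes only in rows, so rows that do not move let the fingers close. It gives the time, the measured TCP pose, the force, the opening and the grip force at its end, in the units of the state.
- ctrl.read_state(): the state, without advancing time (a new reading comes with each control period).
- ctrl.capture(name): name is "side" or "top" or "wrist"; returns a dict with "pixels" (480x640x3 uint8, blue, green, red), "range_z" (480x640 float32, m along the optical axis (not along the pixel's ray), 0 where there is no reading), "fovy" (degrees; the focal length in pixels is half the picture's height over the tangent of half this angle, whatever the lens; pixels are square), "cx", "cy" (the principal point, pixels), "cam_to_world" (4x4, takes a point from camera to world coordinates). Camera axes: x right, y down, z forward; pixel columns grow to the right and rows downward; lengths in m; the calibration is good to about 2 mm. A picture is of the moment at which its call begins.
- ctrl.finish_job(): hands the job in; it is judged then, once.
Trained networks look in the newest picture that a camera, given by its name, has taken for a name from the list of things; names that differ only in an ending like _2 or _b are one class to them, and where a whole thing is asked for, a point or a joint stands for the part that bears it (a point fixed in the world has none). Each returns a list of dicts, best first, with "confidence" (0 to 1); they miss things now and then, are a little off and sometimes report something else, mostly with a low value. They report only what shows in the picture. A call takes as long as a camera call. They do not tell look-alikes from the thing itself.
- ctrl.masks_of(camera, query): "pixels" (480x640 bool, what is visible of it) and "extent" ([left, top, width, height] in pixels, round what is visible of it).
The state is a dict: "clock": time; "qpos": joint angles; "dq": joint speeds; "joint_efforts": joint torques, N m; "ee_pos": TCP position; "tool_rot": TCP orientation; "wrist_force": force on the tool from outside, world axes, zero at the start; "wrist_torque": the same for the moment, N m; "grip_width": finger opening in m; "grasp_force": force on a finger pad.
Only numpy, scipy, OpenCV 4.12 (cv2) and the standard library are available. Lean on these libraries where they do the work, as an engineer would, in place of code of your own. Each camera call takes 0.05 s, during which the arm holds its last target. There are 200 camera calls.

## Task

The pepper mill has been left lying on the counter: stand it upright, fully home in the free well of the charging dock beside the salt mill, and let go of it. Then take it again by the black grind collar round its top and click the collar round until the number 3 stands at the red pointer. Leave the salt mill, the dish, the garlic and the other things on the counter where they are.

Things in the scene. Friction and masses are not known exactly. Their poses are not given: they have to be found in the camera images.
- mill: Pepper mill, loose, about 0.4 kg, 145 mm tall, lying on its side, its z up. Origin: mid-length on its axis; +x runs to the head (up when standing). Along x, mm: foot 50 square -72.5 to -67.5; steel body with dark peppercorn window, 56 x 56, to +27.5; neck dia 44 to +35.5; black collar to +67.5; white mouth dia 26 to +72.5. All four sides fit the dock. Red pointer on the body's shoulder, +z side.
- mill_base (a point): Point on the mill's axis at the underside of its foot (mill x = -72.5 mm); axes as mill.
- collar (a joint): Turn of the grind collar, rad. Numbers 1 to 8 run clockwise (seen from above the head) round it, 0.5236 apart; the one at the red pointer is 1 + value/0.5236, so 3 is at 1.047. Grows anticlockwise seen from above (right-handed about mill +x); starts between 5 and 8, so turn it clockwise. A spring ball clicks into each number (peak about 0.2 N m) and pulls it in when let go. Stops past 1 and 8.
- collar_grip (a point): On the mill's axis, middle of the collar's knurled cylinder (mill x = +47.5 mm), 48 mm diameter, 24 mm long (x +35.5 to +59.5); above it a 45 degree cone with the white numbers, 8 mm high, narrowing to 32 mm. The point's x is the mill's axis; its y and z turn with the collar.
- dock: Black charging dock, immovable, 90 x 215 mm, 36 mm high, long side along its y. Origin: centre of its underside, z up. Two square wells, 61 mm wide, 28 mm deep, with a 4 mm chamfer round the mouth, at y = +62.5 mm (free) and y = -62.5 mm (holds the salt mill).
- dock_well (a point): Centre of the floor of the free well, 8 mm above the counter (its mouth is at 36 mm); x and y lie along the sides of the square well, z up.
- salt: Salt mill, loose, same shape and size as the pepper mill, white salt in its window and a white collar, standing in the other well, 125 mm from the free one. Origin: centre of its underside; z up. Leave it alone.
- dish: Loose white bowl, 84 mm diameter, 36 mm high; origin at the centre of its underside. Leave it alone.
- garlic: Loose garlic bulb, 52 mm diameter, 46 mm high; origin at the centre of its underside. Leave it alone.
- jar: Loose amber spice jar with red cap, 52 mm diameter, 95 mm high; origin at the centre of its underside. Leave it alone.
- spoon: Loose wooden spoon, 240 mm long, lying on the counter; origin at its middle. Leave it alone.
- plate: Loose white plate, 190 mm diameter, 18 mm high; origin at the centre of its underside. Leave it alone.
Not all that is in view belongs to the job. Leave any yellow look-alike of the dock alone.

How it is judged (in metres and radians):
On the way, in this order (a step that is already met when the one before it is completed fails the run):
1. the mill stands home in the free well of the dock and has been let go (angle between mill's own x axis and vertical below 0.08 rad and horizontal distance between mill_base and dock_well below 0.007 m and z of mill_base in the frame of dock_well below 0.004 m and contact force between the fingers and mill below 0.1 N), for 0.2 s.
2. the collar is clicked round to 3 with the mill in the dock (angle between mill's own x axis and vertical below 0.08 rad and horizontal distance between mill_base and dock_well below 0.007 m and z of mill_base in the frame of dock_well below 0.004 m and value of joint collar between 0.9172 and 1.1772 rad), for 0.2 s.
At the end, for the whole second after the job is handed in: The mill stands upright (within 0.08 rad), within 7 mm of the free well's centre, its foot within 4 mm of the well's floor, at rest and let go, with the collar within 0.13 rad of number 3 (1.047 rad) (all of step 2 and linear speed of mill below 0.02 m/s and contact force between the fingers and mill below 0.1 N); the robot touches nothing.
It fails at once if the salt mill is shifted by more than 20 mm or tipped (distance of salt from where it was at the start of the episode above 0.02 m or angle between salt's own z axis and vertical above 0.25 rad).
It fails at once if the dish, garlic, jar, spoon or plate is moved by more than 30 mm (distance of any of dish, garlic, jar, spoon, plate from where it was at the start of the episode above 0.03 m).
It also fails if it takes over 64 s, if anything falls off the work surface, if the arm or the gripper's body presses on something with over 40 N, if the wrist force passes 120 N, or if a joint passes its speed limit or range.

## Working session

There is one attempt and no reset: what is moved stays moved. The work goes in short steps, Python scripts to look and compute and a shell command to move; the robot and the scene stay as the last step left them, time stands still between calls to the robot, and variables do not carry over. Pictures are saved under pics/ and viewed, at most 10 in all, crops included, and the job is handed in when it is done.

```bash
mkdir -p pics; cat > h.py <<'E'
import numpy as np, cv2
from bench import ctrl
def pts(c, m=None):
    z=c["range_z"]; f=240/np.tan(np.radians(c["fovy"])/2)
    v,u=np.nonzero((z>0) if m is None else (m&(z>0)))
    zz=z[v,u]; P=np.stack([(u-c["cx"])/f*zz,(v-c["cy"])/f*zz,zz,np.ones_like(zz)])
    return (c["cam_to_world"]@P)[:3].T,u,v
E
python3 - <<'E'
from h import *
import pickle
s=ctrl.read_state(); print({k:np.round(v,3).tolist() for k,v in s.items()})
C={}
for n in("side","top"):
    c=ctrl.capture(n);C[n]=c;print(n,c["fovy"],np.round(c["cam_to_world"],3).tolist())
    for q in "mill dock salt dish garlic jar spoon plate".split():
        for r in ctrl.masks_of(n,q)[:3]:
            p,u,v=pts(c,r["pixels"]); 
            print(n,q,round(r["confidence"],2),r["extent"],np.round(np.percentile(p,[5,50,95],axis=0),3).tolist() if len(p) else '')
cv2.imwrite("pics/side.png",C["side"]["pixels"]);cv2.imwrite("pics/top.png",C["top"]["pixels"])
pickle.dump(C,open("c0.pkl","wb"))
E
```

```text
{'clock': 0.0, 'qpos': [-81.143, 30.779, -0.256, 88.169, 0.148, 61.15, -4.079], 'dq': [-0.026, -0.006, -0.008, 0.011, -0.013, 0.003, 0.086], 'joint_efforts': [0.0, -58.341, 1.049, -25.911, 0.012, 0.009, -0.0], 'ee_pos': [0.142, 0.634, 0.23], 'tool_rot': [[-0.976, 0.219, -0.0], [0.219, 0.976, -0.002], [-0.0, -0.002, -1.0]], 'wrist_force': [-0.781, 0.288, 0.467], 'wrist_torque': [0.031, -0.015, 0.004], 'grasp_force': 0.0, 'grip_width': 0.086}
side 44.998444721456245 [[0.981, -0.151, 0.12, 0.42], [-0.193, -0.74, 0.644, -0.69], [-0.008, -0.655, -0.755, 0.965], [0.0, 0.0, 0.0, 1.0]]
side mill 0.58 [278.3, 184.3, 63.0, 45.1] [[0.507, 0.183, 0.006], [0.563, 0.203, 0.049], [0.632, 0.239, 0.058]]
side dock 0.98 [354.8, 121.7, 46.1, 69.7] [[0.719, 0.257, 0.003], [0.77, 0.342, 0.032], [0.818, 0.462, 0.038]]
side dock 0.7 [309.2, 278.0, 85.1, 116.8] [[0.54, -0.231, 0.006], [0.573, -0.103, 0.033], [0.629, -0.025, 0.038]]
side dock 0.22 [162.9, 430.0, 112.1, 50.0] [[0.255, -0.332, 0.001], [0.376, -0.308, 0.012], [0.415, -0.277, 0.02]]
side salt 0.72 [340.3, 313.2, 40.2, 62.2] [[0.564, -0.215, 0.03
[... 1512 characters left out ...]
018], [0.418, 0.083, 0.038]]
top garlic 0.87 [317.4, 164.5, 18.7, 20.4] [[0.678, 0.036, 0.021], [0.694, 0.054, 0.031], [0.715, 0.071, 0.045]]
top jar 0.73 [470.7, 149.6, 28.3, 26.5] [[0.702, -0.346, 0.022], [0.718, -0.323, 0.088], [0.742, -0.307, 0.099]]
top spoon 0.79 [460.9, 287.5, 41.4, 97.3] [[0.203, -0.345, 0.0], [0.299, -0.318, 0.014], [0.416, -0.281, 0.023]]
top spoon 0.4 [246.7, 193.1, 27.5, 58.6] [[0.509, 0.189, 0.017], [0.568, 0.218, 0.054], [0.637, 0.245, 0.059]]
top plate 0.89 [101.3, 244.9, 82.7, 80.1] [[0.347, 0.424, 0.002], [0.422, 0.502, 0.01], [0.498, 0.576, 0.019]]
top plate 0.4 [315.4, 166.5, 20.6, 21.1] [[0.677, 0.036, 0.004], [0.695, 0.056, 0.029], [0.718, 0.078, 0.044]]
```

```bash
ls -la
```

```text
total 4220
drwxr-xr-x  3 agent agent    4096 Nov 30 04:25 .
drwxr-xr-x 23 root  root     4096 Nov 30 04:24 ..
-rw-r--r--  1 agent agent 4301638 Nov 30 04:25 c0.pkl
-rw-r--r--  1 agent agent     305 Nov 30 04:24 h.py
drwxr-xr-x  2 agent agent    4096 Nov 30 04:25 pics
```

```bash
python3 - <<'E'
from h import *
import pickle
C=pickle.load(open("c0.pkl","rb"))
t=C["top"]["pixels"][130:270,220:460];s=C["side"]["pixels"][110:410,250:450]
t=cv2.resize(t,None,fx=3.33,fy=3.33,interpolation=cv2.INTER_CUBIC)
cv2.imwrite("pics/topc.png",t)
E
```

```text
(no output)
```

View pics/side.png

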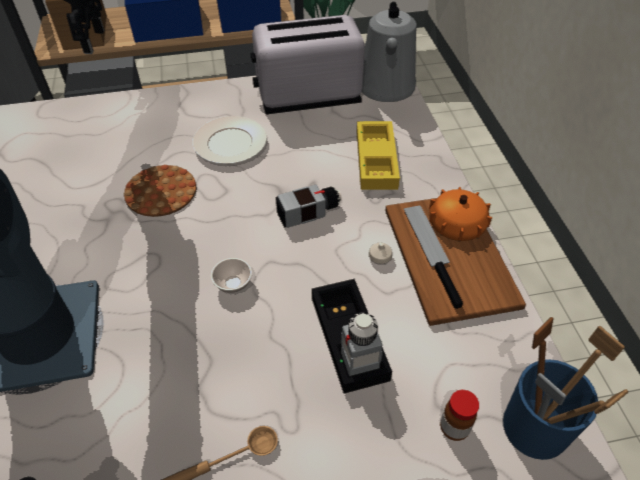

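View pics/topc.png

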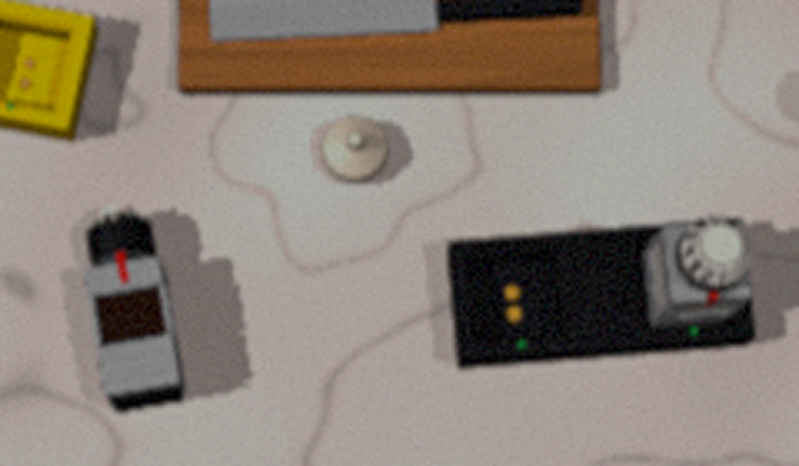

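Side view: the mill lies at about (308,204) with its head to the right. There are two docks. The black one at (350,335) holds the salt mill at (362,345), and its free well is at about (343,300). The yellow one at (378,155) is the look-alike. The crop confirms that the black dock, with gold contacts in its empty well at crop (512,303), is the one meant.

```bash
cat >> h.py <<'E'
def rect(p):
    (c,wh,a)=cv2.minAreaRect(np.float32(p[:,:2])*1000)
    return np.round(c,1),np.round(wh,1),round(a,1)
def dockfit(c):
    p,u,v=pts(c); b=c["pixels"][v,u].max(1)
    m=(b<70)&(p[:,2]>.028)&(p[:,2]<.043)&(abs(p[:,0]-.585)<.09)&(abs(p[:,1]+.11)<.15)
    return p[m]
def millfit(c):
    p,u,v=pts(c)
    m=(p[:,2]>.045)&(p[:,2]<.066)&(abs(p[:,0]-.575)<.12)&(abs(p[:,1]-.21)<.09)
    return p[m]
E
python3 - <<'E'
from h import *
import pickle
C=pickle.load(open("c0.pkl","rb"))
for n,c in C.items():
    d=dockfit(c);print(n,"dock",rect(d),np.median(d[:,2]),len(d))
    m=millfit(c);print(n,"mill",rect(m),np.percentile(m[:,2],[50,90]),len(m))
    q=m[:,:2]-m[:,:2].mean(0);e=np.linalg.svd(q,full_matrices=0)[2][0];print(np.degrees(np.arctan2(e[1],e[0])),m.mean(0), np.ptp(q@e))
E
```

```text
side dock (array([ 586.6, -123.8]), array([ 90.6, 217.8]), 4.6) 0.03551097643383372 2260
side mill (array([571.7, 219.4]), array([139. ,  61.4]), 11.5) [0.05423889 0.05733432] 1091
-169.4963969134766 [0.56215614 0.21337101 0.05364147] 0.13899917491125502
top dock (array([ 588.2, -123.9]), array([ 88.9, 215.8]), 4.7) 0.03638438228179264 1717
top mill (array([575.3, 219. ]), array([140.5,  56.1]), 10.4) [0.05493805 0.05871372] 1170
-169.36949921085207 [0.56661388 0.21731335 0.0545797 ] 0.14041090094850153
```

```bash
python3 -m pendant '[[-0.206,-0.124,0,0,0,0],[-0.206,-0.124,0,0,0,0],[-0.206,-0.124,0,0,0,0],[-0.206,-0.124,0,0,0,0],[-0.206,-0.124,0,0,0,0]]' ; python3 -m pendant '[[-0.206,-0.124,0,0,0,0],[-0.206,-0.124,0,0,0,0],[-0.206,-0.124,0,0,0,0],[-0.206,-0.124,0,0,0,0],[-0.206,-0.124,0,0,0,0],[0,0,0,0,0,-0.022],[0,0,0,0,0,-0.022],[0,0,0,0,0,-0.02]]'
python3 - <<'E'
from h import *
s=ctrl.read_state();print(np.round(s["qpos"],1),np.round(s["ee_pos"],4),np.round(s["tool_rot"],3).tolist())
c=ctrl.capture("wrist");cv2.imwrite("pics/w1.png",c["pixels"]);print(np.round(c["cam_to_world"],3).tolist())
m=millfit(c);print("mill",rect(m),np.percentile(m[:,2],[50,90]),len(m))
E
```

```text
clock: 1.52
ee_pos: [0.361, 0.4252, 0.2316]
tool_rot: [[-0.976, 0.219, 0.0], [0.219, 0.976, 0.001], [-0.0, 0.001, -1.0]]
wrist_force: [0.3, 1.1, -0.4]
grip_width: 0.0856
grasp_force: 0.0
clock: 2.52
ee_pos: [0.5771, 0.2189, 0.2313]
tool_rot: [[-0.983, -0.184, -0.0], [-0.184, 0.983, 0.0], [0.0, 0.0, -1.0]]
wrist_force: [-0.3, 0.1, -0.3]
grip_width: 0.0857
grasp_force: 0.0
[-27.7  27.5   3.8  93.6  -2.   59.   77.4] [0.5771 0.2189 0.2313] [[-0.983, -0.184, -0.0], [-0.184, 0.983, 0.0], [0.0, 0.0, -1.0]]
[[-0.183, 0.936, 0.3, 0.5], [0.983, 0.175, 0.056, 0.205], [0.0, 0.305, -0.952, 0.374], [0.0, 0.0, 0.0, 1.0]]
mill (array([573.9, 219.7]), array([138.9,  56. ]), 10.4) [0.05543432 0.05707086] 7224
```

View pics/w1.png

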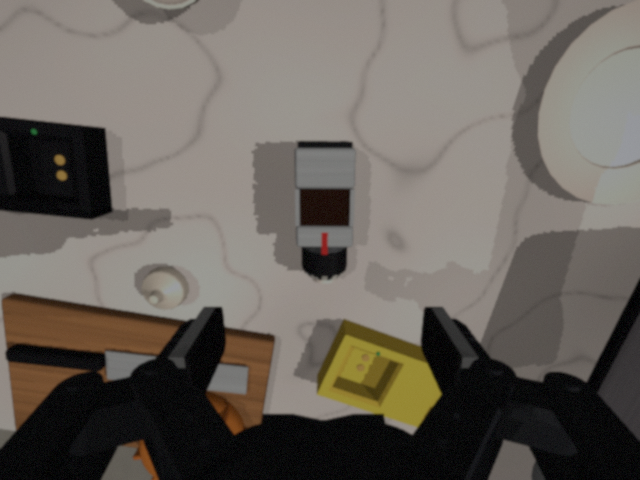

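The wrist view shows the mill at (325,205), head downwards, with the red pointer up at (325,243). The black dock with its empty well is at (60,168). I'll rehearse the stand-up rotation empty-handed above the dock.

```bash
python3 -m pendant '[[0.034,-0.205,-0.056,0,0,0],[0.034,-0.205,-0.056,0,0,0],[0.034,-0.205,-0.056,0,0,0],[0.034,-0.205,-0.056,0,0,0],[0.034,-0.205,-0.056,0,0,0]]' >/dev/null; python3 -m pendant '[[0,0,0,0,0,0.0296],[0,0,0,0,0,0.0296],[0,0,0,0,0,0.0296],[0,0,0,0,0,0.0296],[0,0,0,0,0,0.0296],[0,0,0,0,0,0.0296],[0,0,0,0,0,0.0296],[0,0,0,0,0,0.0296]]'; python3 -m pendant '[[0,0,0,0,0,0.0296],[0,0,0,0,-0.028,0],[0,0,0,0,-0.028,0],[0,0,0,0,-0.028,0],[0,0,0,0,-0.028,0]]'
python3 -c "
from h import *
s=ctrl.read_state();print(np.round(s['qpos'],1),np.round(s['ee_pos'],4),np.round(s['tool_rot'],3).tolist())"
python3 -m pendant '[[0,0,0,0,-0.028,0],[0,0,0,0,-0.028,0],[0,0,0,0,-0.028,0]]'
python3 - <<'E'
from h import *
s=ctrl.read_state();print(np.round(s["qpos"],1),np.round(s["ee_pos"],4),np.round(s["tool_rot"],3).tolist())
c=ctrl.capture("wrist")
d=dockfit(c);print(rect(d),len(d))
E
```

```text
clock: 4.2
ee_pos: [0.5814, -0.0406, 0.3014]
tool_rot: [[-0.253, 0.967, 0.0], [0.967, 0.253, 0.0], [0.0, 0.0, -1.0]]
wrist_force: [-0.9, 0.2, -0.1]
grip_width: 0.0853
grasp_force: 0.0
clock: 4.82
ee_pos: [0.582, -0.0398, 0.3022]
tool_rot: [[-0.057, 0.997, 0.054], [0.757, 0.078, -0.648], [-0.65, 0.004, -0.76]]
wrist_force: [-0.2, -1.0, -0.9]
grip_width: 0.0855
grasp_force: 0.0
[-48.4  29.3  36.6  99.6  25.3  65.9 -22.3] [ 0.582  -0.0398  0.3022] [[-0.057, 0.997, 0.054], [0.757, 0.078, -0.648], [-0.65, 0.004, -0.76]]
clock: 5.2
ee_pos: [0.582, -0.0391, 0.3015]
tool_rot: [[-0.023, 0.997, 0.077], [0.328, 0.08, -0.941], [-0.944, 0.003, -0.329]]
wrist_force: [0.3, -0.0, -0.7]
grip_width: 0.0852
grasp_force: 0.0
[-58.9  46.8  42.  100.2  39.   72.9 -38.4] [ 0.582  -0.0391  0.3015] [[-0.023, 0.997, 0.077], [0.328, 0.08, -0.941], [-0.944, 0.003, -0.329]]
(array([ 594.5, -208.9]), array([87.8, 36. ]), 3.7) 522
```

```bash
python3 -m pendant '[[0.189,0,0.066,0,0,0],[0.189,0,0.066,0,0,0],[0.189,0,0.066,0,0,0],[0.113,0,0.04,0,0,0]]'
python3 - <<'E'
from h import *
s=ctrl.read_state();print(np.round(s["qpos"],1))
E
```

```text
clock: 5.75
ee_pos: [0.5811, -0.04, 0.119]
tool_rot: [[-0.026, 0.997, 0.073], [0.335, 0.077, -0.939], [-0.942, 0.0, -0.336]]
wrist_force: [0.3, 0.4, 0.8]
grip_width: 0.0852
grasp_force: 0.0
[-54.9  63.6  35.5  98.8  34.1  63.3 -49.3]
```

```bash
python3 -m pendant '[[-0.189,0,-0.066,0,0,0],[-0.189,0,-0.066,0,0,0],[-0.15,0,-0.05,0,0,0]]' >/dev/null
python3 -m pendant '[[0,0,0,0,0.028,0],[0,0,0,0,0.028,0],[0,0,0,0,0.028,0],[0,0,0,0,0.028,0],[0,0,0,0,0.028,0],[0,0,0,0,0.028,0],[0,0,0,0,0.028,0]]'
python3 - <<'E'
from h import *
c=ctrl.capture("wrist")
d=dockfit(c);print(rect(d),len(d),np.median(d[:,2]))
p,u,v=pts(c);m=(abs(p[:,0]-.585)<.03)&(abs(p[:,1]+.06)<.03);print(np.percentile(p[m][:,2],[5,20,50,80]))
w=p[(p[:,2]<.02)&m];print(rect(w),len(w))
cv2.imwrite("pics/w2.png",c["pixels"])
E
python3 -m pendant '[[0,0,0,0,0,-0.0296],[0,0,0,0,0,-0.0296],[0,0,0,0,0,-0.0296],[0,0,0,0,0,-0.0296],[0,0,0,0,0,-0.0296],[0,0,0,0,0,-0.0296],[0,0,0,0,0,-0.0296],[0,0,0,0,0,-0.0296]]'; python3 -m pendant '[[0,0,0,0,0,-0.0296]]'
```

```text
clock: 7.0
ee_pos: [0.5825, -0.0414, 0.2635]
tool_rot: [[-0.077, 0.997, 0.006], [0.997, 0.077, 0.008], [0.007, 0.007, -1.0]]
wrist_force: [-0.4, -0.1, 0.2]
grip_width: 0.0856
grasp_force: 0.0
(array([ 587.8, -122.7]), array([ 88.1, 214.3]), 4.5) 7130 0.03628963120478479
[0.00797432 0.00977665 0.34409851 0.35034536]
(array([583.6, -63. ]), array([59.1, 56.9]), 3.7) 2197
clock: 8.05
ee_pos: [0.5817, -0.0415, 0.2618]
tool_rot: [[-1.0, 0.0, 0.002], [0.0, 1.0, -0.001], [-0.002, -0.001, -1.0]]
wrist_force: [-0.9, -0.2, -0.1]
grip_width: 0.0855
grasp_force: 0.0
clock: 8.18
ee_pos: [0.5817, -0.0415, 0.2619]
tool_rot: [[-0.983, -0.185, 0.002], [-0.185, 0.983, -0.001], [-0.002, -0.001, -1.0]]
wrist_force: [-0.1, 0.6, 0.2]
grip_width: 0.0853
grasp_force: 0.0
```

View pics/w2.png

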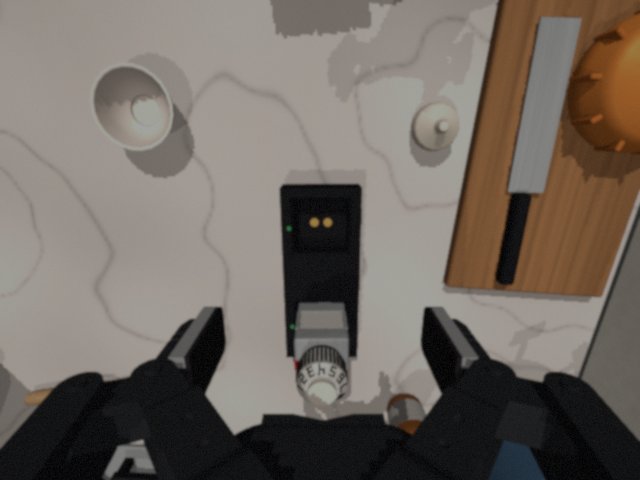

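Wrist view 2 shows the empty well of the black dock at (320,222), the salt mill at (322,355), garlic at (436,128) and the dish at (133,107). Now I'll tilt 20° and go above the mill.

```bash
cat >> h.py <<'E'
def go(t):
    s=ctrl.read_state();R=np.array(s["tool_rot"]);p=np.array(s["ee_pos"])
    print("pos",np.round(p,4),"R",np.round(R,3).tolist(),"q",np.round(s["qpos"],0).tolist(),"t",s["clock"],"wf",np.round(s["wrist_force"],1),"w",round(s["grip_width"],4),"gf",round(s["grasp_force"],1))
    if t is not None: d=R.T@(np.array(t)-p);print("delta/.25:",np.round(d/.25,4),"rows>=",np.linalg.norm(d)/.0625)
def turn(Rt):
    from scipy.spatial.transform import Rotation as Q
    R=np.array(ctrl.read_state()["tool_rot"]);r=Q.from_matrix(R.T@np.array(Rt)).as_rotvec()
    print("turn/360:",np.round(r/2/np.pi,4),np.degrees(np.linalg.norm(r))/10.7)
E
python3 -m pendant '[[0,0,0,0,0.0278,0],[0,0,0,0,0.0278,0],[-0.069,0.206,0.096,0,0,0],[-0.069,0.206,0.096,0,0,0],[-0.069,0.206,0.096,0,0,0],[-0.069,0.206,0.096,0,0,0],[-0.069,0.206,0.096,0,0,0],[0,0,0,0,0,0]]'
python3 -c "
from h import *
go([.5731,.2196,.0085])
c=ctrl.capture('wrist');m=millfit(c);print(rect(m))"
```

```text
clock: 9.18
ee_pos: [0.5714, 0.2252, 0.1168]
tool_rot: [[-0.922, -0.187, -0.339], [-0.176, 0.982, -0.062], [0.345, 0.003, -0.939]]
wrist_force: [0.6, -0.2, -0.1]
grip_width: 0.0856
grasp_force: 0.0
pos [0.5714 0.2252 0.1168] R [[-0.922, -0.187, -0.339], [-0.176, 0.982, -0.062], [0.345, 0.003, -0.939]] q [-22.0, 47.0, -2.0, 79.0, -3.0, 74.0, 79.0] t 9.175 wf [ 0.6 -0.2 -0.1] w 0.0856 gf 0.0
delta/.25: [-0.1517 -0.0245  0.4058] rows>= 1.7356333786317846
(array([574. , 219.6]), array([139.4,  56.2]), 10.2)
```

Descend, then close.

```bash
python3 -m pendant '[[-0.051,-0.0245,0.135,0,0,0],[-0.05,0,0.135,0,0,0],[-0.05,0,0.135,0,0,0],[0,0,0,0,0,0]]' 1
python3 -c "
from h import *
go([.5731,.2196,.0085])"
python3 -m pendant '[[0,0,0,0,0,0],[0,0,0,0,0,0],[0,0,0,0,0,0],[0,0,0,0,0,0],[0,0,0,0,0,0],[0,0,0,0,0,0]]' -1 60
```

```text
clock: 9.72
ee_pos: [0.5753, 0.2107, 0.0094]
tool_rot: [[-0.924, -0.178, -0.339], [-0.166, 0.984, -0.064], [0.345, -0.003, -0.939]]
wrist_force: [0.1, -0.1, 1.1]
grip_width: 0.0855
grasp_force: 0.0
pos [0.5753 0.2107 0.0094] R [[-0.924, -0.178, -0.339], [-0.166, 0.984, -0.064], [0.345, -0.003, -0.939]] q [-21.0, 55.0, -2.0, 80.0, -3.0, 65.0, 80.0] t 9.725 wf [ 0.1 -0.1  1.1] w 0.0855 gf 0.0
delta/.25: [0.0011 0.0365 0.004 ] rows>= 0.14692589558469477
clock: 10.48
ee_pos: [0.5784, 0.2143, 0.0133]
tool_rot: [[-0.926, -0.18, -0.332], [-0.17, 0.984, -0.06], [0.338, 0.001, -0.941]]
wrist_force: [0.8, 1.4, 6.6]
grip_width: 0.0554
grasp_force: 64.2
```

```bash
python3 -m pendant '[[0.034,0,-0.094,0,0,0],[0.068,0,-0.188,0,0,0],[0.068,0,-0.188,0,0,0],[0.068,0,-0.188,0,0,0],[0.068,0,-0.188,0,0,0],[0,0,0,0,0,0]]'
python3 - <<'E'
from h import *
a=np.radians(-85.4);b=np.radians(20);h=np.array([np.cos(a),np.sin(a),0]);k=np.array([0,0,1])
z=-np.sin(b)*h-np.cos(b)*k; y=np.cross(k,-h)*-1
y=np.cross(z,-h*np.cos(b)+np.sin(b)*k);x=np.cross(y,z);R=np.stack([x,y,z],1);print(np.round(R,3).tolist())
turn(R);go([.582,0.02,.27])
c=ctrl.capture("side");cv2.imwrite("pics/s2.png",cv2.resize(c["pixels"][100:340,200:460],None,fx=2.5,fy=2.5))
E
```

```text
clock: 11.22
ee_pos: [0.5792, 0.2139, 0.2417]
tool_rot: [[-0.928, -0.18, -0.327], [-0.17, 0.984, -0.059], [0.333, 0.001, -0.943]]
wrist_force: [-0.4, 0.6, -3.8]
grip_width: 0.0557
grasp_force: 64.4
[[-0.075, 0.997, -0.027], [0.937, 0.08, 0.341], [0.342, 0.0, -0.94]]
turn/360: [-0.0896  0.001   0.2505] 8.95001223138519
pos [0.5792 0.2139 0.2417] R [[-0.928, -0.18, -0.327], [-0.17, 0.984, -0.059], [0.333, 0.001, -0.943]] q [-22.0, 39.0, -1.0, 75.0, -3.0, 85.0, 79.0] t 11.225 wf [-0.4  0.6 -3.8] w 0.0557 gf 64.4
delta/.25: [ 0.1593 -0.7647 -0.065 ] rows>= 3.1354112895466804
```

View pics/s2.png

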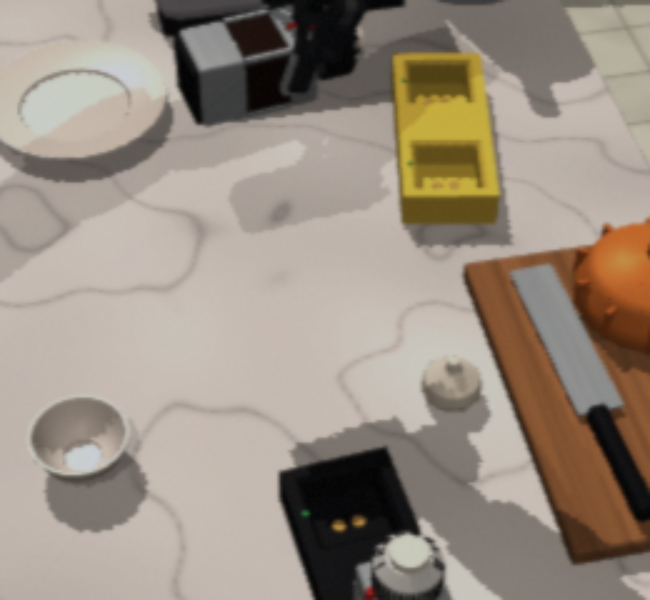

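The side view shows the mill held level, clear of the counter, at crop (270,50).

```bash
python3 -m pendant '[[0.04,-0.191,-0.016,0,0,0],[0.04,-0.191,-0.016,0,0,0],[0.04,-0.191,-0.016,0,0,0],[0.04,-0.191,-0.016,0,0,0]]' >/dev/null
python3 -m pendant '[[0,0,0,-0.01,0,0.0278],[0,0,0,-0.01,0,0.0278],[0,0,0,-0.01,0,0.0278],[0,0,0,-0.01,0,0.0278],[0,0,0,-0.01,0,0.0278],[0,0,0,-0.01,0,0.0278],[0,0,0,-0.01,0,0.0278],[0,0,0,-0.01,0,0.0278]]'
python3 -m pendant '[[0,0,0,-0.01,0,0.0278],[0,0,0,0,-0.028,0],[0,0,0,0,-0.028,0],[0,0,0,0,-0.028,0],[0,0,0,0,-0.028,0],[0,0,0,0,-0.028,0],[0,0,0,0,-0.028,0],[0,0,0,0,-0.028,0]]'
cat > fin.py <<'E'
from h import *
a=np.radians(-85.4);b=np.radians(19.8);h=np.array([np.cos(a),np.sin(a),0]);k=np.array([0,0,1])
z=np.cos(b)*h-np.sin(b)*k;x=-np.sin(b)*h-np.cos(b)*k;R=np.stack([x,np.cross(z,x),z],1)
E
python3 -c "
from fin import *
turn(R);go([.582,-.02,.27])"
```

```text
clock: 12.78
ee_pos: [0.5782, 0.0192, 0.2628]
tool_rot: [[-0.24, 0.966, -0.094], [0.91, 0.257, 0.326], [0.339, -0.007, -0.941]]
wrist_force: [1.1, 0.1, -3.2]
grip_width: 0.0551
grasp_force: 64.4
clock: 13.78
ee_pos: [0.5788, 0.0207, 0.2637]
tool_rot: [[-0.055, 0.997, 0.061], [0.626, 0.082, -0.775], [-0.778, -0.004, -0.629]]
wrist_force: [-0.6, -0.4, -5.0]
grip_width: 0.0552
grasp_force: 64.7
turn/360: [-0.     -0.0532  0.0008] 1.7900617344513758
pos [0.5788 0.0207 0.2637] R [[-0.055, 0.997, 0.061], [0.626, 0.082, -0.775], [-0.778, -0.004, -0.629]] q [-55.0, 39.0, 36.0, 98.0, 28.0, 70.0, -33.0] t 13.775 wf [-0.6 -0.4 -5. ] w 0.0552 gf 64.7
delta/.25: [-0.1222 -0.0007  0.111 ] rows>= 0.660222808638499
```

```bash
python3 -m pendant '[[0,0,0,0,-0.0266,0],[0,0,0,0,-0.0266,0],[0,0,0,0,0,0]]' >/dev/null
python3 -c "
from fin import *
turn(R);go([.5845,-.075,.25])"
```

```text
turn/360: [ 0.0001 -0.0005  0.002 ] 0.0696037615749689
pos [0.5779 0.0219 0.2597] R [[-0.04, 0.996, 0.076], [0.339, 0.085, -0.937], [-0.94, -0.012, -0.341]] q [-61.0, 51.0, 38.0, 96.0, 35.0, 76.0, -40.0] t 14.15 wf [ 0.3 -0.1 -3.9] w 0.0557 gf 64.8
delta/.25: [-0.0961 -0.0064  0.3783] rows>= 1.5613858741964872
```

```bash
python3 -m pendant '[[-0.032,-0.002,0.126,0,0,0],[-0.032,-0.002,0.126,0,0,0],[-0.032,-0.002,0.126,0,0,0],[0,0,0,0,0,0],[0,0,0,0,0,0]]' >/dev/null
python3 - <<'E'
from fin import *
import pickle
turn(R);go([.5845,-.084,.25])
D={}
for n in("side","top"):
    c=ctrl.capture(n);D[n]=c
    for r in ctrl.masks_of(n,"mill")[:2]:
        p,u,v=pts(c,r["pixels"]);print(n,r["confidence"],r["extent"],np.round(np.percentile(p,[3,50,97],axis=0),4).tolist())
pickle.dump(D,open("c1.pkl","wb"))
a=D["side"]["pixels"][120:380,270:430];b=D["top"]["pixels"][120:380,320:480]
cv2.imwrite("pics/st.png",cv2.resize(np.hstack([a,b]),None,fx=2.3,fy=2.3))
E
```

```text
turn/360: [-0.0001 -0.0013  0.0003] 0.04637061642060605
pos [ 0.5861 -0.0772  0.2548] R [[-0.03, 0.997, 0.075], [0.345, 0.08, -0.935], [-0.938, -0.002, -0.347]] q [-55.0, 50.0, 41.0, 103.0, 39.0, 66.0, -41.0] t 14.775 wf [ 0.9  0.4 -4.1] w 0.0553 gf 64.6
delta/.25: [ 0.0088 -0.0084  0.0316] rows>= 0.13552603970679603
side 0.71 [325.0, 187.8, 38.5, 79.5] [[0.5569, -0.0919, 0.1902], [0.5803, -0.0858, 0.274], [0.6111, -0.0485, 0.3257]]
side 0.23 [310.8, 275.5, 83.8, 119.4] [[0.5379, -0.2323, 0.0044], [0.5729, -0.1018, 0.0334], [0.6331, -0.0214, 0.0387]]
top 0.86 [368.9, 179.1, 35.6, 34.0] [[0.5592, -0.088, 0.2138], [0.5778, -0.0555, 0.3099], [0.6084, -0.0325, 0.3278]]
```

View pics/st.png

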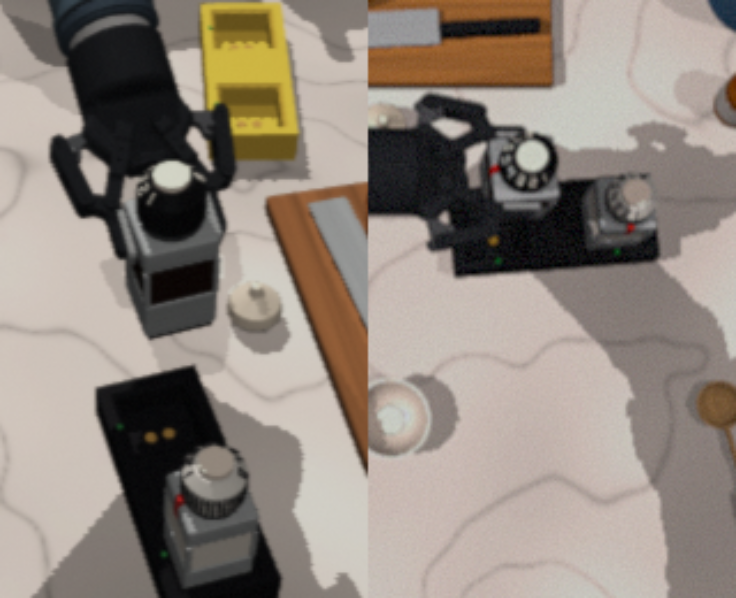

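Both views show the mill upright above the free well, at left-panel (172,260), with a white mouth and the red pointer on its +y side, towards the gripper. I'll fit its axis.

```bash
cat > fit.py <<'E'
from fin import *
def fit(D,ztop=None):
    for n,c in D.items():
        p,u,v=pts(c); col=c["pixels"][v,u].astype(int)
        m=(abs(p[:,0]-.583)<.05)&(abs(p[:,1]+.062)<.06)&(p[:,2]>.045);p=p[m];col=col[m]
        b=col.min(1)>120
        zt=np.percentile(p[b][:,2],98) if ztop is None else ztop
        t=p[b&(abs(p[:,2]-zt)<.004)];print(n,"mouth",zt,len(t),(t.min(0)+t.max(0))/2,np.ptp(t,axis=0))
        for nm,zr in(("front",(zt-.125,zt-.055)),):
            f=p[(p[:,2]>zr[0])&(p[:,2]<zr[1])]
            h=np.array([.0802,-.9968,0]);s=f@h;f=f[s>np.percentile(s,60)-.01]
            for _ in range(3):
                A=np.c_[f[:,[0,2]],np.ones(len(f))];k=np.linalg.lstsq(A,f[:,1],rcond=None)[0];r=f[:,1]-A@k;f=f[abs(r)<max(.003,0)]
            print(n,nm,len(f),"dy/dx",k[0],"dy/dz",k[1],"mean",f.mean(0),"x-range",np.percentile(f[:,0],[2,98]),"zmin/max",np.percentile(f[:,2],[1,99]))
E
python3 -c "
from fit import *
import pickle
fit(pickle.load(open('c1.pkl','rb')))"
```

```text
side mouth 0.327829834851896 148 [ 0.58321764 -0.06342951  0.32662328] [0.02347093 0.02811949 0.00531414]
side front 841 dy/dx 0.07819080435060409 dy/dz -0.0036099265993583818 mean [ 0.58604458 -0.08887899  0.23775475] x-range [0.55894    0.61297564] zmin/max [0.20379433 0.27184256]
top mouth 0.3299378654670722 87 [ 0.58417549 -0.06234976  0.32860573] [0.02478102 0.0229708  0.00530166]
top front 41 dy/dx 0.10469336393913017 dy/dz 0.6065874964030058 mean [ 0.57928283 -0.06281179  0.26542773] x-range [0.54590386 0.62830573] zmin/max [0.22818443 0.27483945]
```

```bash
python3 -m pendant '[[0.163,-0.005,0.06,0,0,0],[0.163,0,0.06,0,0,0],[0.163,0,0.06,0,0,0],[0,0,0,0,0,0],[0,0,0,0,0,0]]' >/dev/null
python3 - <<'E'
from fit import *
turn(R);go([.5848,-.0772,.0800])
fit({"side":ctrl.capture("side")})
E
```

```text
turn/360: [ 0.0001 -0.0005  0.0004] 0.023274520632133755
pos [ 0.585  -0.0776  0.1259] R [[-0.03, 0.997, 0.076], [0.34, 0.082, -0.937], [-0.94, -0.002, -0.342]] q [-53.0, 62.0, 37.0, 101.0, 37.0, 60.0, -49.0] t 15.6 wf [-0.2 -0.2 -2.9] w 0.056 gf 64.7
delta/.25: [ 0.1732 -0.0004  0.0612] rows>= 0.7347469983349799
side mouth 0.1993174269101579 123 [ 0.58146352 -0.0633444   0.19765072] [0.02430955 0.02759325 0.00461741]
side front 641 dy/dx 0.07484427595097025 dy/dz 0.0025360306462963167 mean [ 0.58499848 -0.08937346  0.1088012 ] x-range [0.55839837 0.61232571] zmin/max [0.07503867 0.14337781]
```

```bash
python3 -m pendant '[[0.042,0,0.0153,0,0,0],[0.042,0,0.0153,0,0,0],[0.042,0,0.0153,0,0,0],[0,0,0,0,0,0]]'; python3 -m pendant '[[0.022,0,0.008,0,0,0],[0.022,0,0.008,0,0,0],[0,0,0,0,0,0]]'
```

```text
clock: 16.15
ee_pos: [0.5836, -0.0776, 0.0893]
tool_rot: [[-0.033, 0.997, 0.075], [0.341, 0.082, -0.937], [-0.94, -0.006, -0.342]]
wrist_force: [-0.8, -0.0, -2.7]
grip_width: 0.0551
grasp_force: 64.8
clock: 16.52
ee_pos: [0.5849, -0.0783, 0.0821]
tool_rot: [[-0.03, 0.997, 0.075], [0.335, 0.081, -0.939], [-0.942, -0.003, -0.337]]
wrist_force: [-1.8, 4.5, 10.6]
grip_width: 0.0558
grasp_force: 61.0
```

```bash
python3 -m pendant '[[0,0,0,0,0,0],[0,0,0,0,0,0],[0,0,0,0,0,0],[0,0,0,0,0,0]]' 1
python3 - <<'E'
from fit import *
turn(R);go(None)
fit({"side":ctrl.capture("side")})
E
```

```text
clock: 17.02
ee_pos: [0.584, -0.0776, 0.0788]
tool_rot: [[-0.032, 0.997, 0.075], [0.341, 0.081, -0.936], [-0.939, -0.004, -0.343]]
wrist_force: [0.7, -0.8, -0.2]
grip_width: 0.0853
grasp_force: 0.0
turn/360: [-0.0001 -0.0007  0.0007] 0.03207310364561237
pos [ 0.584  -0.0776  0.0788] R [[-0.032, 0.997, 0.075], [0.341, 0.081, -0.936], [-0.939, -0.004, -0.343]] q [-52.0, 67.0, 35.0, 100.0, 36.0, 58.0, -52.0] t 17.025 wf [ 0.7 -0.8 -0.2] w 0.0853 gf 0.0
side mouth 0.15523847073038055 121 [ 0.5842731  -0.06435766  0.15384913] [0.02506657 0.02684124 0.00480899]
side front 467 dy/dx 0.07384263309669922 dy/dz -0.02413128423476016 mean [ 0.58639222 -0.08961452  0.07232402] x-range [0.55892719 0.61253624] zmin/max [0.04583326 0.09984643]
```

```bash
python3 -m pendant '[[0,0,-0.1,0,0,0],[0,0,-0.2,0,0,0],[0,0,-0.22,0,0,0],[0,0,-0.22,0,0,0],[-0.2,0,-0.08,0,0,0],[-0.2,0,-0.08,0,0,0]]' >/dev/null
python3 -m pendant '[[0,0,0,0,0.0279,0],[0,0,0,0,0.0279,0],[0,0,0,0,0.0279,0],[0,0,0,0,0.0279,0],[0,0,0,0,0.0279,0],[0,0,0,0,0.0279,0],[0,0,0,0,0.0279,0],[0,0,0,0,0,0]]'
python3 - <<'E'
from fit import *
go([.583,-.03,.27])
D={"side":ctrl.capture("side"),"top":ctrl.capture("top")};fit(D)
for n,c in D.items():
    p,u,v=pts(c);k=c["pixels"][v,u].min(1)
    m=(abs(p[:,0]-.5925)<.02)&(abs(p[:,1]+.187)<.03)&(p[:,2]>.145);print(n,"salt",np.percentile(p[m][:,2],[50,90,98]))
w=ctrl.capture("wrist");cv2.imwrite("pics/w3.png",w["pixels"])
E
```

```text
clock: 18.82
ee_pos: [0.5709, 0.0928, 0.2507]
tool_rot: [[-0.071, 0.997, -0.003], [0.997, 0.071, 0.005], [0.005, -0.003, -1.0]]
wrist_force: [0.3, 0.2, 0.2]
grip_width: 0.0851
grasp_force: 0.0
pos [0.5709 0.0928 0.2507] R [[-0.071, 0.997, -0.003], [0.997, 0.071, 0.005], [0.005, -0.003, -1.0]] q [-28.0, 23.0, 19.0, 99.0, -9.0, 59.0, -2.0] t 18.825 wf [0.3 0.2 0.2] w 0.0851 gf 0.0
delta/.25: [-0.4931  0.0131 -0.0796] rows>= 1.9986277552930705
side mouth 0.1555056227398633 13 [ 0.58462395 -0.05854806  0.15385952] [0.01513673 0.01629303 0.0043644 ]
side front 470 dy/dx 0.07675073639551239 dy/dz -0.016225398394162482 mean [ 0.58631278 -0.08965666  0.07199385] x-range [0.55899111 0.61269693] zmin/max [0.04567404 0.09964919]
top mouth 0.15682108019175428 28 [ 0.58445415 -0.06461231  0.15523421] [0.01860847 0.01986947 0.00460511]
top front 18 dy/dx -6.09808039982725 dy/dz -0.17553904253359098 mean [ 0.56052996 -0.07334099  0.06979752] x-range [0.55757322 0.56237553] zmin/max [0.04889575 0.1014091 ]
side salt [0.15059647 0.15408331 0.15534304]
top salt [0.15036883 0.15540849 0.15721824]
```

View pics/w3.png

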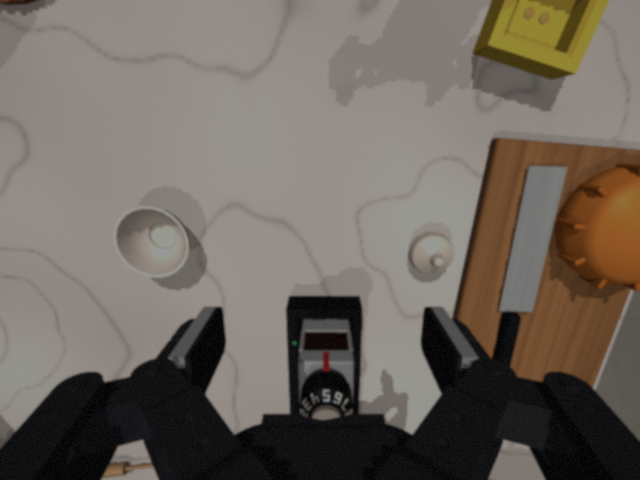

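The mill stands home, at the same mouth height as the salt mill. The numbers 3-4-5-6-7 show round the collar with the pointer at (326,362), so I'll enlarge to see which one it points at.

```bash
python3 - <<'E'
import cv2
i=cv2.imread("pics/w3.png")[340:425,280:375]
cv2.imwrite("pics/w3c.png",cv2.resize(cv2.rotate(i,cv2.ROTATE_180),None,fx=6,fy=6,interpolation=cv2.INTER_CUBIC))
E
```

```text
(no output)
```

View pics/w3c.png

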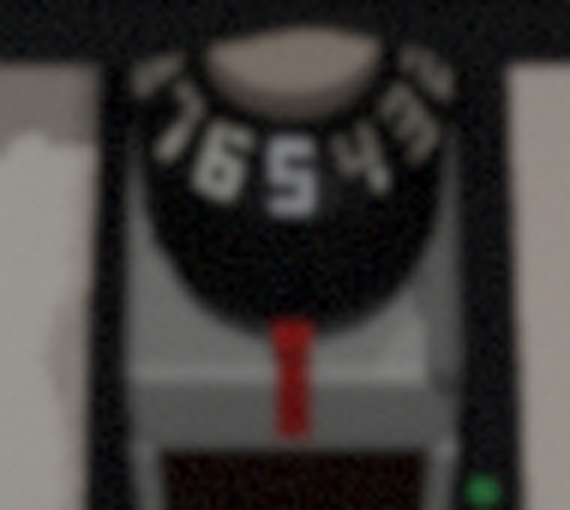

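The crop shows 5 at the red pointer, with 4 and 3 following on the right, so the collar needs two clicks (60°) clockwise. I'll move over the collar.

```bash
python3 -m pendant '[[-0.204,0.0,0.064,0,0,0],[-0.204,0.0,0.064,0,0,0],[-0.204,0.0,0.064,0,0,0],[0,0,0,0,0,0]]' >/dev/null
python3 - <<'E'
from fit import *
a=np.radians(94.6);x=np.array([np.cos(a),np.sin(a),0]);z=np.array([0,0,-1.]);turn(np.stack([x,np.cross(z,x),z],1));go([.584,-.063,.112])
E
```

```text
turn/360: [-0.0012 -0.0004 -0.0004] 0.046694726568882544
pos [ 0.5813 -0.0566  0.1993] R [[-0.078, 0.997, -0.008], [0.997, 0.078, 0.002], [0.003, -0.008, -1.0]] q [-14.0, 28.0, 20.0, 101.0, -11.0, 54.0, 16.0] t 19.475 wf [0.3 1.  0.5] w 0.0854 gf 0.0
delta/.25: [-0.0272  0.0114  0.349 ] rows>= 1.4008840225391002
```

```bash
python3 -m pendant '[[-0.0272,0.0114,0.0,-0.0012,0,0],[0,0,0.12,0,0,0],[0,0,0.12,0,0,0],[0,0,0.105,0,0,0],[0,0,0,0,0,0]]'
python3 -m pendant '[[0,0,0,0,0,0],[0,0,0,0,0,0],[0,0,0,0,0,0],[0,0,0,0,0,0],[0,0,0,0,0,0],[0,0,0,0,0,0]]' -1 35
```

```text
clock: 20.1
ee_pos: [0.5852, -0.0567, 0.1131]
tool_rot: [[-0.085, 0.996, -0.001], [0.996, 0.085, 0.007], [0.007, 0.0, -1.0]]
wrist_force: [-0.2, -0.4, 0.6]
grip_width: 0.0855
grasp_force: 0.0
clock: 20.85
ee_pos: [0.5869, -0.0591, 0.1161]
tool_rot: [[-0.082, 0.997, 0.005], [0.997, 0.081, 0.007], [0.006, 0.005, -1.0]]
wrist_force: [-0.9, -0.5, 5.7]
grip_width: 0.0467
grasp_force: 35.2
```

```bash
python3 -m pendant '[[0,0,0,0,0,0],[0,0,0,0,0,0],[0,0,0,0,0,0],[-0.016,0,0,0,0,0],[0,0,0,0,0,0],[0,0,0,0,0,0]]' 1
python3 - <<'E'
from fit import *
go([.584,-.063,.112])
c={"side":ctrl.capture("side"),"top":ctrl.capture("top")};fit(c);go(None)
E
```

```text
clock: 21.6
ee_pos: [0.5865, -0.0633, 0.1145]
tool_rot: [[-0.081, 0.997, 0.003], [0.997, 0.081, 0.006], [0.006, 0.003, -1.0]]
wrist_force: [0.4, 0.4, 0.6]
grip_width: 0.0856
grasp_force: 0.0
pos [ 0.5865 -0.0633  0.1145] R [[-0.081, 0.997, 0.003], [0.997, 0.081, 0.006], [0.006, 0.003, -1.0]] q [-11.0, 34.0, 18.0, 103.0, -15.0, 44.0, 19.0] t 21.6 wf [0.4 0.4 0.6] w 0.0856 gf 0.0
delta/.25: [ 0.0018 -0.0098  0.01  ] rows>= 0.056515910878598474
side mouth 0.3797071500653288 4 [ 0.54719826 -0.06633663  0.38050599] [0.0008206  0.00403179 0.00492324]
side front 419 dy/dx 0.020826762636186675 dy/dz -0.02062433694404979 mean [ 0.58409625 -0.0977234   0.2891623 ] x-range [0.56270155 0.60825131] zmin/max [0.25511363 0.32432268]Traceback (most recent call last):
  File "<stdin>", line 3, in <module>
  File "fit.py", line 8, in fit
    t=p[b&(abs(p[:,2]-zt)<.004)];print(n,"mouth",zt,len(t),(t.min(0)+t.max(0))/2,np.ptp(t,axis=0))
                                                            ~~~~~^^^
    return umr_minimum(a, axis, None, out, keepdims, initial, where)
ValueError: zero-size array to reduction operation minimum which has no identity
```

```bash
python3 -m pendant '[[0,-0.009,0.004,0,0,0],[0,0,0,0,0,0],[0,0,0,0,0,0],[0,0,0,0,0,0],[0,0,0,0,0,0],[0,0,0,0,0,0]]' -1 35
python3 -m pendant '[[0,0,0,0,0,0.022],[0,0,0,0,0,0.022],[0,0,0,0,0,0.022],[0,0,0,0,0,0.022],[0,0,0,0,0,0.022],[0,0,0,0,0,0.022],[0,0,0,0,0,0.022],[0,0,0,0,0,0.022]]'
python3 -m pendant '[[0,0,0,0,0,0],[0,0,0,0,0,0]]'
python3 -m pendant '[[0,0,0,0,0,0],[0,0,0,0,0,0],[0,0,0,0,0,0],[0,0,0,0,0,0]]' 1
```

```text
clock: 22.45
ee_pos: [0.5843, -0.0633, 0.1137]
tool_rot: [[-0.081, 0.997, 0.003], [0.997, 0.081, 0.007], [0.006, 0.004, -1.0]]
wrist_force: [-0.9, 0.3, 2.2]
grip_width: 0.047
grasp_force: 36.2
clock: 23.45
ee_pos: [0.5841, -0.0623, 0.1136]
tool_rot: [[0.856, 0.516, 0.003], [0.516, -0.856, 0.008], [0.006, -0.005, -1.0]]
wrist_force: [-0.1, 2.6, 3.2]
grip_width: 0.0469
grasp_force: 36.3
clock: 23.7
ee_pos: [0.5842, -0.0624, 0.1136]
tool_rot: [[0.853, 0.522, 0.003], [0.522, -0.853, 0.008], [0.006, -0.005, -1.0]]
wrist_force: [-2.6, 3.7, 4.8]
grip_width: 0.0474
grasp_force: 36.4
clock: 24.2
ee_pos: [0.5843, -0.0636, 0.1135]
tool_rot: [[0.854, 0.52, 0.003], [0.52, -0.854, 0.006], [0.006, -0.004, -1.0]]
wrist_force: [0.9, -0.1, 0.7]
grip_width: 0.0853
grasp_force: 0.0
```

```bash
python3 -m pendant '[[0,0,-0.1,0,0,0],[0,0,-0.19,0,0,0],[0,0,-0.19,0,0,0],[0,0,0,0,0,-0.0285],[0,0,0,0,0,-0.0285],[0,0,0,0,0,-0.0285],[0,0,0,0,0,-0.0285],[0,0,0,0,0,-0.0285]]'>/dev/null
python3 -m pendant '[[0,0,0,0,0,-0.0285],[0.2,0,0.0,0,0,0],[0.2,0,0,0,0,0],[0.2,0,0,0,0,0],[0,0,0,0,0,0]]'
python3 - <<'E'
from fit import *
D={"side":ctrl.capture("side")};fit(D);go(None)
w=ctrl.capture("wrist");cv2.imwrite("pics/w4.png",w["pixels"])
i=cv2.rotate(w["pixels"],cv2.ROTATE_180)[60:200,230:390]
cv2.imwrite("pics/w4c.png",cv2.resize(i,None,fx=4,fy=4,interpolation=cv2.INTER_CUBIC))
E
```

```text
clock: 25.82
ee_pos: [0.5758, 0.0913, 0.2342]
tool_rot: [[-0.058, 0.998, 0.002], [0.998, 0.058, 0.009], [0.009, 0.003, -1.0]]
wrist_force: [0.4, 0.1, -0.4]
grip_width: 0.0854
grasp_force: 0.0
side mouth 0.1545134685594267 9 [ 0.5822264  -0.05200784  0.15339368] [0.00701897 0.00651022 0.00363325]
side front 487 dy/dx 0.03881668082980038 dy/dz -0.02050502213630663 mean [ 0.58352984 -0.08849695  0.07132351] x-range [0.55655055 0.61080524] zmin/max [0.04544663 0.09886688]
pos [0.5761 0.0878 0.2343] R [[-0.054, 0.999, 0.003], [0.999, 0.054, 0.007], [0.007, 0.003, -1.0]] q [-30.0, 25.0, 23.0, 100.0, -12.0, 57.0, 0.0] t 25.875 wf [ 0.2 -1.   0.4] w 0.0855 gf 0.0
```

View pics/w4c.png

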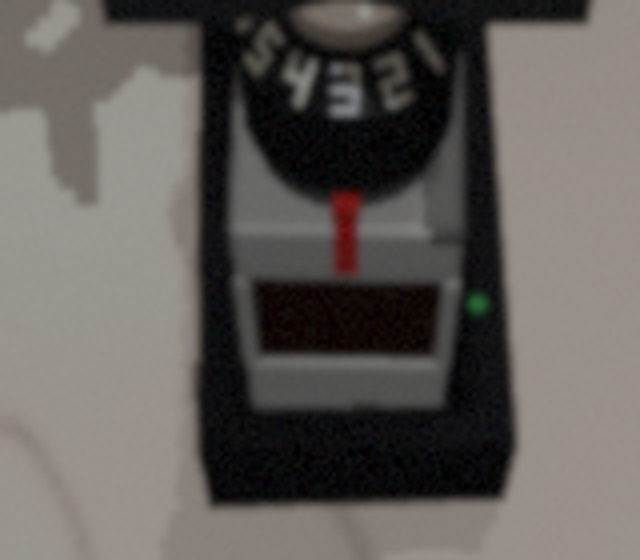

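The crop shows 3 at the red pointer, at (345,90) above the pointer at (345,230). The mill is upright and home, and the gripper is clear. I'll hand it in.

```bash
python3 -c "
from h import *
print(ctrl.finish_job())"
```

```text
the job is handed in; nothing more can be done
None
```

I stood the pepper mill upright and home in the free well of the black dock, let it go, clicked its collar round from 5 to 3, and handed the job in at about 26 s; the hand-in call gave no verdict.

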